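# Set the fly dryer to speed 4 and start it

### The arm

A 7-joint arm with a two-finger parallel gripper is mounted at the origin on the work surface. World frame = base frame: x ahead of the robot, y to its left, z up, the work surface at z = 0. Lengths are in m, angles in rad, forces in N, time in s.
With the tool pointing down it reaches from about 0.4 to 0.85 m from the base axis. Payload 6.9 kg.
Tool frame: the origin (TCP) lies midway between the tips of the shut fingers; the grasp point (between the pads) lies behind it (ctrl.pinch_z is the z of the grasp point in the tool frame, in m); z points along the fingers, y is the line along which they close (so a half turn about z gives the same grasp; the last joint's range is limited). The gripper opens to 85 mm and grips with 20 to 120 N. Pads are 22 mm wide; open, the fingers measure 114 mm over their backs; the gripper's body (76 mm by 85 mm) begins 54 mm behind the grasp point. The pads swing forward as they close: fully open they stand 13 mm farther back than shut.
Start: joints at [-1.175, 0.507, -0.238, 1.5, 0.126, 1.149, -0.155], TCP at [0.179, 0.599, 0.196] pointing down, gripper open.
Joint ranges: [-3.08, 3.08], [-0.24, 2.05], [-1.43, 1.35], [0, 2.5], [-1.52, 4.66], [0.17, 1.96], [-2.89, 2.89]. Speed limits (rad/s): [2.39, 2.39, 3.14, 3.14, 3.14, 3.14, 3.14].

### API

Orientations are given as a unit quaternion [w, x, y, z].
In Python, from station import ctrl, get_state, vision, ticket, models gives the robot as it stands. Calls block until the motion is done:
- ctrl.movep(position, orientation): joint-space move of the TCP to a pose.
- ctrl.movel(position, frame=None, max_speed=0.15): straight line of the TCP; frame=None keeps the orientation; max_speed is the mean speed in m/s.
- ctrl.set_joints(angles): joint-space move.
- ctrl.ungrasp() and ctrl.close_gripper(force=None): open the fingers fully, or close them until they stop; force is the grip in N (None keeps the last).
- ctrl.pause(seconds).
- ctrl.ik(position, orientation): joint angles nearest the present ones, or None.
- get_state(): the state.
- vision.grab_frame(name): name is "scene" or "top"; returns (picture, depth): 384x512x3 uint8, blue, green, red; 384x512 float32, m along the optical axis (not along the pixel's ray), 0 where there is no reading.
- vision.camera_info(name): a dict with "mtx" (3x3 intrinsics, pixels), "R" (3x3) and "t" (3): a world point X has camera coordinates R X + t. Camera axes: x right, y down, z forward; pixel columns grow to the right and rows downward; lengths in m; the calibration is good to about 2 mm. A picture is of the moment at which its call begins. camera_info takes no time and is no camera call.
A pose or a line that the arm cannot do raises ctrl.Unreachable and nothing moves.
- ticket.close_job(): hands the job in; it is judged then, once.
Trained networks look in the newest picture that a camera, given by its name, has taken for a name from the list of things; names that differ only in an ending like _2 or _b are one class to them, and where a whole thing is asked for, a point or a joint stands for the part that bears it (a point fixed in the world has none). Each returns a list of dicts, best first, with "p" (0 to 1); they miss things now and then, are a little off and sometimes report something else, mostly with a low value. They report only what shows in the picture. A call takes as long as a camera call.
- models.recognise(camera, target): "point" ([column, row] in pixels, amid what is visible of it).
- models.masks_of(camera, target): "mask" (384x512 bool, what is visible of it) and "point" ([column, row] in pixels, amid what is visible of it).
The state is a dict: "time": time; "qpos": joint angles; "qd": joint speeds; "tau": joint torques, N m; "tcp_pos": TCP position; "eef_rot": TCP orientation; "contact_force": force on the tool from outside, world axes, zero at the start; "wrist_torque": the same for the moment, N m; "width": finger opening in m; "gripper_force": force on a finger pad.
Only numpy, scipy, OpenCV 4.12 (cv2) and the standard library are available. Lean on these libraries where they do the work, as an engineer would, in place of code of your own. Each camera call takes 0.05 s, during which the arm holds its last target. There are 200 camera calls.

### The job

On the fly-tying bench, gently push the pointer of the fly dryer's speed selector round with a fingertip, click by click clockwise, until it rests in position 4 (the fourth click from off, the mark with four pips), without ever clicking on past 4. Only then gently press the green start button down with a fingertip and let it spring back. Do not press the red stop button, and leave the spools and other loose things where they stand.

Things in the scene. Friction and masses are not known exactly. Their poses are not given: they have to be found in the camera images.
- dryer: Fixed grey control box, flat pale top panel 50 mm above the bench; it spans x -75 to 75, y -160 to 140 mm of its frame. At its +y end a blue motor pod (x -45 to 45, y 145 to 205, 90 mm high) carries a cream foam wheel with flies (diameter 110, y 220 to 250, flies to 141 mm high). Origin on the bench; at yaw 0 x points away from the robot, y to the left, z up.
- dial_center (a point): Where the selector's vertical axis meets the panel (50 mm above the bench; x -20, y 35 mm of the dryer; dryer's axes). Scale marks on the panel 53 to 73 mm from it: red dot = off, towards the dryer's +y, then clockwise from above every 30 degrees one, two, ... six black pips, six towards -y; the pointer sweeps over the dryer's +x side.
- selector (a joint): Selector angle, rad, clockwise from above: 0 = off (end stop, points to the dryer's +y), a click every 0.5236, speed 4 at 2.094, speed 6 at 3.142 (end stop). Starts in off, 1 or 2. The detent holds it in each position; about 3 N at 40 mm from the axis pushes it over the hump half way to the next, into which it then snaps by itself and stays.
- pointer_end (a point): Top of the selector handle at its pointing end, 48 mm from the axis, 36 mm above the panel. The selector: black disc, diameter 52 mm, top 9 mm above the panel, under an upright black handle 14 mm thick, 8 to 36 mm above the panel, reaching 48 mm from the axis at the pointing end (orange line on top) and 20 mm at the other.
- start (a joint): Green start button travel in m: 0 released, 0.006 fully down; a spring pushes it back, fully down takes 4 N. It counts as pressed from 0.004.
- start_top (a point): Centre of the top of the green start button (26 mm diameter, in a black housing), pressed straight down; at x -35, y -85 mm of the dryer's frame.
- stop (a joint): Red stop button travel in m, 0 released, 0.006 fully down; the same kind of button as start.
- stop_top (a point): Centre of the top of the red stop button, at x 40, y -85 mm of the dryer's frame.
- spool_orange: Loose thread spool with orange flanges and white thread, 28 mm diameter, 30 mm high, standing on the right end of the panel. Origin under its centre.
- spool_green: Loose thread spool with green flanges and white thread, 28 mm diameter, 30 mm high, on the bench on the robot's side of the dryer. Origin under its centre.
- varnish: Loose amber varnish jar with a black cap, 36 mm diameter, 60 mm high, behind the dryer. Origin under its centre.
- hook_box: Loose flat pale hook box, 60 x 90 x 20 mm, behind the dryer. Origin under its centre.
- bodkin: Loose bodkin (needle with dark wooden handle), 130 mm long, lying to the right of the dryer. Its x axis runs along it.
- mug: Loose blue mug, 80 mm diameter, 90 mm high, behind the motor pod. Origin under its centre.

How it is judged:
By the outcome, as a careful person would: the job done as asked, in the order asked, and still so for the second after the job is handed in, with the robot touching nothing.
It also fails if it takes over 64 s, if anything falls off the work surface, if the arm or the gripper's body presses on something with over 40 N, if the wrist force passes 120 N, or if a joint passes its speed limit or range.

## Working session

There is one attempt and no reset: what is moved stays moved. The work goes in short steps, each a Python script; the robot and the scene stay as the last script left them, time stands still between calls to the robot, and variables do not carry over. Pictures are saved under pics/ and viewed, at most 10 in all, crops included, and the job is handed in when it is done.

```bash
ls; mkdir -p pics
python3 - <<'E'
from station import ctrl,get_state,vision,models
import cv2,numpy as np
for c in("scene","top"):
    im,d=vision.grab_frame(c); cv2.imwrite(f"pics/{c}0.png",im); np.save(f"{c}0.npy",d)
    i=vision.camera_info(c); K,R,t=i["mtx"],np.array(i["R"]),np.array(i["t"])
    print(c,"cam at",-R.T@t, K[0][0])
    for n in["dial_center","pointer_end","start_top","stop_top","dryer","spool_orange","selector"]:
        r=models.recognise(c,n)
        for q in r[:2]:
            u,v=q["point"]; z=d[int(round(v)),int(round(u))]
            X=R.T@(np.linalg.inv(K)@[u,v,1]*z-t)
            print(n,round(q["p"],2),np.round([u,v]),np.round(X,4))
print(get_state()["time"],get_state()["eef_rot"],ctrl.pinch_z)
E
```

```text
pics
scene cam at [ 0.84279793 -0.41872263  0.69575205] 439.77756471528625
dial_center 0.68 [248. 217.] [ 0.5622 -0.0425  0.0515]
dial_center 0.4 [298. 260.] [ 0.6754 -0.0522  0.0204]
pointer_end 0.65 [248. 198.] [ 0.5474 -0.0214  0.0732]
start_top 0.67 [188. 231.] [ 0.5029 -0.1369  0.0711]
stop_top 0.73 [213. 257.] [ 0.5711 -0.1545  0.0729]
dryer 0.74 [248. 218.] [ 0.5641 -0.0449  0.0523]
dryer 0.2 [247. 197.] [ 0.5448 -0.021   0.0755]
spool_orange 0.55 [181. 262.] [ 0.5373 -0.194   0.08  ]
selector 0.8 [249. 199.] [ 0.5493 -0.021   0.0712]
selector 0.15 [216. 254.] [ 0.5714 -0.1474  0.0727]
top cam at [0.43125089 0.02152515 0.77335871] 376.8507669798942
dial_center 0.78 [277. 190.] [ 0.5533 -0.023   0.0589]
pointer_end 0.93 [272. 198.] [ 0.5334 -0.012   0.0824]
start_top 0.69 [338. 221.] [ 0.4948 -0.1366  0.0719]
stop_top 0.54 [344. 178.] [ 0.5755 -0.1487  0.0725]
dryer 0.68 [273. 193.] [ 0.5431 -0.0135  0.0842]
spool_orange 0.48 [371. 208.] [ 0.5187 -0.196   0.0811]
selector 0.63 [275. 199.] [ 0.5309 -0.0181  0.0857]
selector 0.4 [344. 179.] [ 0.5749 -0.1493  0.0707]
0.8 [-2.41601777e-07  1.44891145e-01  9.89447602e-01 -2.46718507e-07] -0.0187
```

Run:
```python
import cv2
im=cv2.imread("pics/top0.png"); cv2.imwrite("pics/a.png",cv2.resize(im[120:270,200:400],None,fx=4,fy=4,interpolation=cv2.INTER_CUBIC))
im=cv2.imread("pics/scene0.png"); cv2.imwrite("pics/b.png",cv2.resize(im,(800,600)))
```

```text
(no output)
```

View pics/a.png

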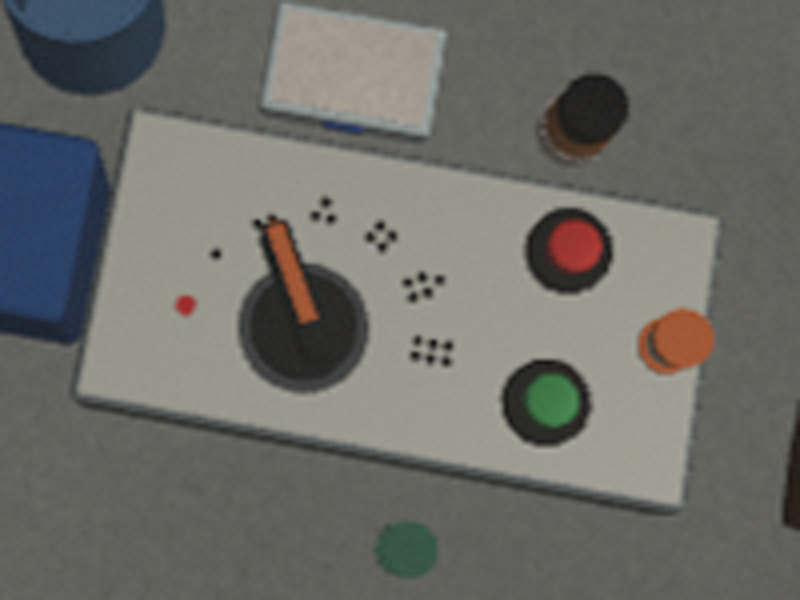

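View pics/b.png

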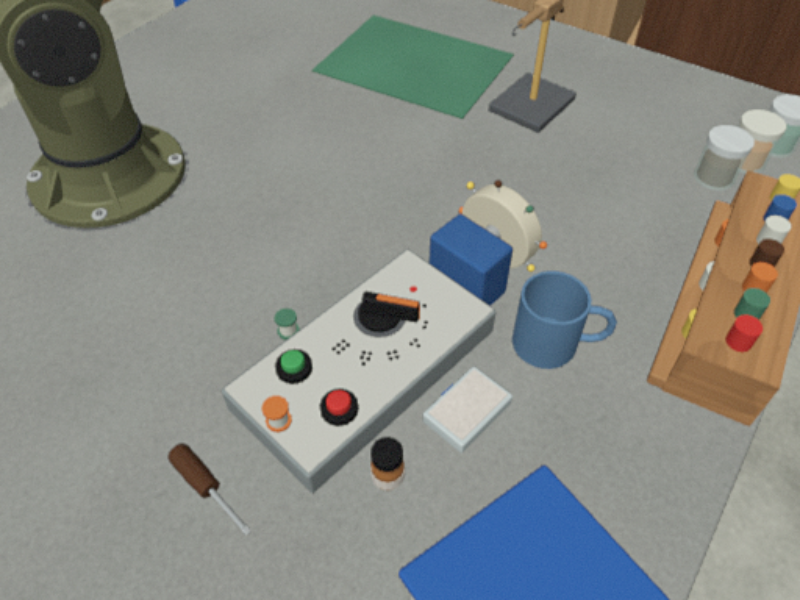

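The top view shows the pointer at the two-pip mark. In crop pixels, the disc centre is about (305,327), green is at (552,400), red at (575,247) and the orange spool at (678,340). I'll fit the dryer pose from the panel corners, the off dot and the buttons.

```bash
cat > h.py <<'E'
from station import ctrl,get_state,vision,models,ticket
import cv2,numpy as np
from scipy.spatial.transform import Rotation as Ro
def ray(c,uv,z):
    i=vision.camera_info(c); K,R,t=(np.array(i[k]) for k in("mtx","R","t"))
    C=-R.T@t; d=R.T@np.linalg.inv(K)@[uv[0],uv[1],1]
    return (C+d*(z-C[2])/d[2])[:2]
def fit(P,Q): # Q=R P+o
    P,Q=np.array(P),np.array(Q); p,q=P-P.mean(0),Q-Q.mean(0)
    a=np.arctan2((p[:,0]*q[:,1]-p[:,1]*q[:,0]).sum(),(p*q).sum())
    R=np.array([[np.cos(a),-np.sin(a)],[np.sin(a),np.cos(a)]]); o=Q.mean(0)-R@P.mean(0)
    return a,R,o,np.linalg.norm(P@R.T+o-Q,axis=1)
E
python3 - <<'E'
from h import *
cr=lambda x,y:((x+.5)/4+200-.5,(y+.5)/4+120-.5)
o=(-20,35)
pts=[((75,140),(135,112),.05),((75,-160),(718,218),.05),((-75,-160),(681,506),.05),((-75,140),(80,398),.05),
 ((-20,98),(185,305),.05),((-20,-28),(432,351),.05),((-35,-85),(553,400),.071),((40,-85),(576,246),.071)]
a,R,o,e=fit([np.array(p[0])/1e3 for p in pts],[ray("top",cr(*p[1]),p[2]) for p in pts])
print("yaw",np.degrees(a),o,(e*1e3).round(1))
W=lambda x,y:R@np.array([x,y])/1e3+o
c=W(-20,35); print("dial",c,"start",W(-35,-85),"stop",W(40,-85))
for uv in[(278,226),(310,318)]:
    p=R.T@(ray("top",cr(*uv),.086)-c); print("ptr",p, np.degrees(np.arctan2(p[0],p[1])))
np.savez("pose.npz",a=a,R=R,o=o)
s0=get_state()["qpos"]
for th in(50,60,90,115):
  t=np.radians(th)
  for k in range(4):
    yaw=a-t+k*np.pi/2+np.pi/2
    q=(Ro.from_euler("z",yaw)*Ro.from_euler("x",np.pi)).as_quat()[[3,0,1,2]]
    j=ctrl.ik([*c,.10],q); print(th,k,None if j is None else np.round(j,2))
E
```

```text
yaw -9.552696123011332 [ 0.54521478 -0.05947226] [4.7 6.1 5.9 5.2 3.9 0.9 1.1 0.9]
dial [ 0.53130052 -0.0216385 ] start [ 0.49659396 -0.13748519] stop [ 0.57055397 -0.14993179]
ptr [0.04014178 0.0218884 ] 61.397369210488336
ptr [ 0.00019401 -0.00012515] 122.82395097052697
50 0 [-0.33  0.51  0.49  1.89 -0.32  0.82 -0.72]
50 1 [-0.13  0.47  0.18  1.88 -0.11  0.8   0.64]
50 2 [ 0.08  0.46 -0.12  1.88  0.07  0.8   2.02]
50 3 [-0.66  0.74  1.15  1.89 -0.79  1.06 -1.79]
60 0 [-0.35  0.51  0.52  1.89 -0.34  0.83 -0.87]
60 1 [-0.15  0.47  0.22  1.88 -0.14  0.8   0.49]
60 2 [ 0.05  0.46 -0.09  1.88  0.05  0.8   1.87]
60 3 [-0.66  0.74  1.15  1.89 -0.79  1.06 -1.96]
90 0 [-0.4   0.53  0.6   1.89 -0.4   0.84 -1.33]
90 1 [-0.23  0.48  0.33  1.88 -0.21  0.81  0.05]
90 2 [-0.01  0.46  0.01  1.88 -0.01  0.8   1.41]
90 3 [ 0.27  0.48 -0.4   1.88  0.25  0.83  2.71]
115 0 [-0.59  0.64  0.95  1.89 -0.64  0.95 -1.51]
115 1 [-0.28  0.49  0.41  1.89 -0.26  0.81 -0.34]
115 2 [-0.07  0.47  0.09  1.88 -0.06  0.8   1.02]
115 3 [ 0.18  0.47 -0.28  1.88  0.17  0.81  2.36]
```

```bash
cat >> h.py <<'E'
def load():
    z=np.load("pose.npz"); return float(z["a"]),z["R"],z["o"]
def pose(th,gap,r=.040,h=.018):
    """finger face flat along handle at angle th (deg), gap m behind it"""
    a,R,o=load(); t=np.radians(th); c=R@[-.02,.035]+o
    p=c+R@(r*np.array([np.sin(t),np.cos(t)])-(h+gap)*np.array([np.cos(t),-np.sin(t)]))
    return p,(Ro.from_euler("z",a-t+np.pi)*Ro.from_euler("x",np.pi)).as_quat()[[3,0,1,2]]
def rep(l):
    s=get_state(); print(l,round(s["time"],2),np.round(s["tcp_pos"],4),np.round(s["contact_force"],1))
E
python3 - <<'E'
from h import *
ctrl.close_gripper(20)
p,q=pose(60,.014)
ctrl.movep([*p,.20],q); rep("above")
im,d=vision.grab_frame("scene"); cv2.imwrite("pics/c.png",im[100:300,150:400])
ctrl.movel([*p,.068],q,max_speed=.1); rep("down")
im,d=vision.grab_frame("scene"); cv2.imwrite("pics/d.png",cv2.resize(im[120:270,150:350],None,fx=4,fy=4,interpolation=cv2.INTER_CUBIC))
E
```

```text
above 4.02 [0.5576 0.0238 0.1999] [ 0.2  0.4 -0.6]
down 5.53 [0.558  0.0223 0.0686] [ 0.1 -0.4 -0.1]
```

View pics/d.png

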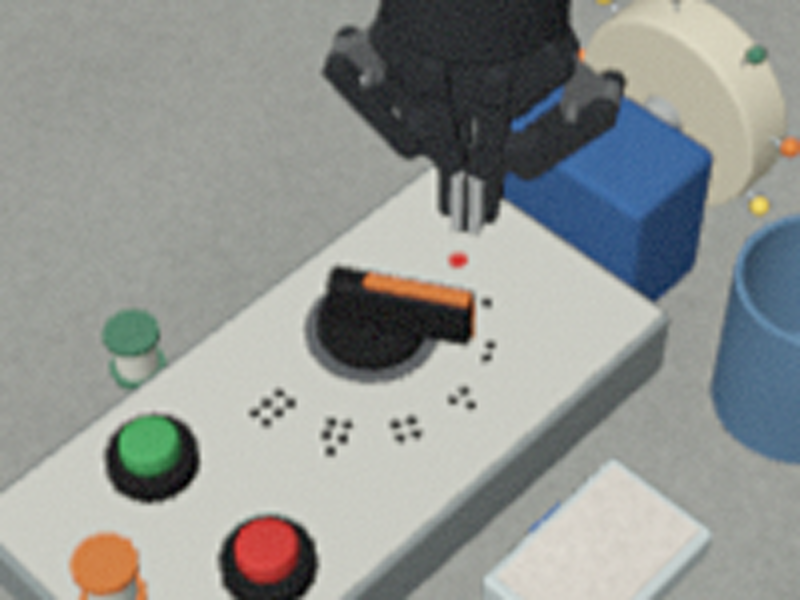

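The finger stands behind the handle, with its tip at crop (470,225). The pointer's lower end, at (470,340), points at the two-pip mark. I'll push one click.

Run:
```python
from h import *
def step(th,gap):
    p,q=pose(th,gap); ctrl.movel([*p,.068],q,max_speed=.03); rep((th,gap))
for g in(.009,.006,.003,0): step(60,g)
for th in(64,68,72,75,78): step(th,0)
im,d=vision.grab_frame("scene"); cv2.imwrite("pics/e.png",cv2.resize(im[120:270,150:350],None,fx=4,fy=4,interpolation=cv2.INTER_CUBIC))
```

```text
(60, 0.009) 5.9 [0.5595 0.0172 0.0682] [-0.5  0.3 -0.6]
(60, 0.006) 6.15 [0.5604 0.0145 0.068 ] [ 0.1 -0.2 -0.3]
(60, 0.003) 6.4 [0.5615 0.0117 0.068 ] [-0.   0.4 -0.4]
(60, 0) 6.65 [0.5626 0.009  0.068 ] [-0.4 -0.2 -0.6]
(64, 0) 6.9 [0.5646 0.0069 0.068 ] [-0.1  0.6  0. ]
(68, 0) 7.15 [0.5664 0.0046 0.068 ] [-0.4 -0.2  0.6]
(72, 0) 7.4 [0.5681 0.0021 0.068 ] [-0.1 -0.3  0.5]
(75, 0) 7.65 [5.693e-01 2.000e-04 6.800e-02] [0.9 0.9 0.9]
(78, 0) 7.9 [ 0.5704 -0.0019  0.068 ] [ 0.2 -0.3  0.6]
```

View pics/e.png

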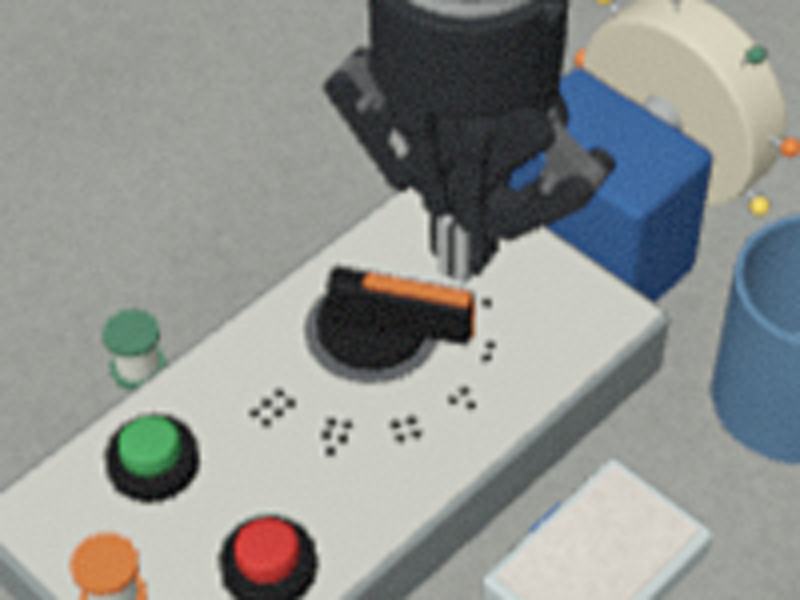

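Contact was expected by now, but no force shows. I'll check the pose fit in the scene camera and project the TCP.

Run:
```python
from h import *
a,R,o=load()
cr=lambda x,y:((x+.5)/4+150-.5,(y+.5)/4+120-.5)
L=lambda uv,z:(R.T@(ray("scene",cr(*uv),z)-o)*1e3).round(1)
print("dot",L((458,260),.05),"exp -20 98"); print("six",L((273,407),.05),"exp -20 -28")
print("three",L((462,398),.05)); print("green",L((149,437),.071),"red",L((267,540),.071))
print("corner",L((665,315),.05),"exp 75 140")
print("ptr end top",L((472,293),.086),"line start",L((363,282),.086),"disc",L((370,328),.059))
X=np.array(get_state()["tcp_pos"])
for c in("scene","top"):
    i=vision.camera_info(c); q=np.array(i["mtx"])@(np.array(i["R"])@X+i["t"]); u=q[:2]/q[2]; print(c,u, (u-[150,120])*4)
    print("tip local",(R.T@(X[:2]-o)*1e3).round(1))
d=np.load("top0.npy"); D=lambda x,y:d[int(y/4+120),int(x/4+200)]
i=vision.camera_info("top");Rc,t,K=np.array(i["R"]),np.array(i["t"]),np.array(i["mtx"])
for uv in[(160,200),(450,480),(650,250),(552,400),(575,247),(280,230),(20,500)]:
    u=(uv[0]/4+200,uv[1]/4+120); print(uv,(Rc.T@(np.linalg.inv(K)@[*u,1]*D(*uv)-t)).round(4))
im,dd=vision.grab_frame("top"); cv2.imwrite("pics/f.png",cv2.resize(im[120:270,200:400],None,fx=4,fy=4,interpolation=cv2.INTER_CUBIC))
```

```text
dot [-18.4  96. ] exp -20 98
six [-19.  -24.6] exp -20 -28
three [39.  37.9]
green [-33.7 -81.5] red [ 40.7 -81.1]
corner [ 74.6 138.5] exp 75 140
ptr end top [20.1 63.9] line start [-19.6  34.6] disc [-14.3  32.6]
scene [264.47488924 198.58947753] [457.89955698 314.35791013]
tip local [15.3 61. ]
top [266.13546991 180.12126203] [464.54187962 240.48504811]
tip local [15.3 61. ]
(160, 200) [0.5933 0.0491 0.0505]
(450, 480) [ 4.61e-01 -9.96e-02  3.00e-04]
(650, 250) [ 0.5721 -0.1912  0.05  ]
(552, 400) [ 0.4959 -0.1364  0.0719]
(575, 247) [ 0.5689 -0.1493  0.0712]
(280, 230) [ 0.5722 -0.0084  0.0849]
(20, 500) [ 0.4479  0.1188 -0.0014]
```

View pics/f.png

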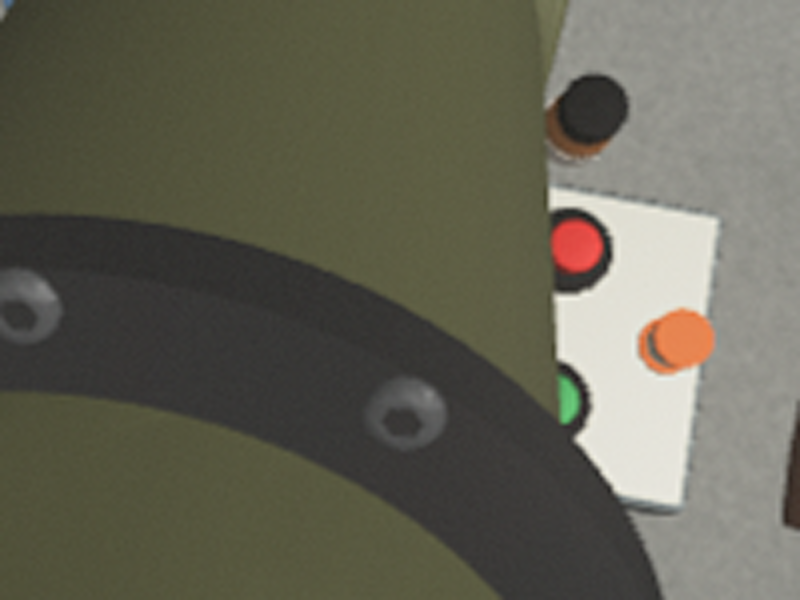

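Run:
```python
from h import *
s=get_state(); print(s["width"],s["gripper_force"],s["tcp_pos"],s["eef_rot"])
i=vision.camera_info("scene")
for X in([.558,.0223,.0686],[.558,.0223,.085]):
    q=np.array(i["mtx"])@(np.array(i["R"])@X+i["t"]); print((q[:2]/q[2]-[150,120])*4)
```

```text
-1.6562345512747832e-05 0.0 [ 0.57035896 -0.00175789  0.0679625 ] [-8.55403932e-05  6.90953616e-01  7.22899088e-01 -3.37741495e-05]
[464.62319413 268.13234355]
[465.06202467 245.12392271]
```

Run:
```python
from h import *
im,d=vision.grab_frame("scene"); i=vision.camera_info("scene");Rc,t,K=(np.array(i[k]) for k in("R","t","mtx"))
for y in(200,220,240,255,265,270,275,280,285,290):
  for x in(443,460):
    u=(x/4+150,y/4+120); z=d[int(u[1]),int(u[0])]; print((x,y),im[int(u[1]),int(u[0])],(Rc.T@(np.linalg.inv(K)@[*u,1]*z-t)).round(4))
```

```text
(443, 200) [47 50 43] [ 0.5682 -0.011   0.1525]
(460, 200) [50 45 45] [ 0.5772 -0.0119  0.159 ]
(443, 220) [154 156 153] [ 0.5683 -0.0112  0.1402]
(460, 220) [48 47 44] [ 0.5785 -0.0137  0.1491]
(443, 240) [155 158 155] [ 0.5676 -0.01    0.1257]
(460, 240) [161 163 161] [ 0.5774 -0.0118  0.1339]
(443, 255) [155 158 154] [ 0.5696 -0.013   0.1201]
(460, 255) [160 163 161] [ 0.5769 -0.0108  0.1228]
(443, 265) [160 163 160] [ 0.5688 -0.0117  0.1116]
(460, 265) [161 165 162] [ 0.5765 -0.0101  0.1151]
(443, 270) [160 166 161] [ 0.5687 -0.0116  0.108 ]
(460, 270) [162 165 162] [ 0.5776 -0.0116  0.114 ]
(443, 275) [166 171 170] [0.5434 0.026  0.05  ]
(460, 275) [158 162 161] [ 0.5775 -0.0115  0.1106]
(443, 280) [184 189 184] [0.5451 0.0234 0.05  ]
(460, 280) [161 166 163] [0.5528 0.0265 0.0523]
(443, 285) [123 141 178] [ 0.5632 -0.0033  0.0856]
(460, 285) [166 171 168] [0.5532 0.0259 0.0493]
(443, 290) [ 70 124 204] [ 0.5652 -0.0064  0.0866]
(460, 290) [120 139 181] [ 0.5712 -0.0016  0.0859]
```

Depth shows the real fingertips ending at z≈0.107 while the TCP reads 0.068. They are about 39 mm above the reported TCP, and the sideways position is fine, so nothing has been touched. I'll back off, go lower, and measure the tip height again.

```bash
cat >> h.py <<'E'
def tipz(show=None):
    """lowest z of scene-depth points within the finger column, above z=.055, near the TCP in xy"""
    im,d=vision.grab_frame("scene"); i=vision.camera_info("scene");Rc,t,K=(np.array(i[k]) for k in("R","t","mtx"))
    v,u=np.nonzero(d>0); P=(np.linalg.inv(K)@np.stack([u,v,np.ones_like(u)])*d[v,u]-t[:,None]).T@Rc
    x=get_state()["tcp_pos"]; m=(np.hypot(*(P[:,:2]-x[:2]).T)<.018)&(P[:,2]>.054)
    if show: cv2.imwrite(show,cv2.resize(im[120:270,150:350],None,fx=4,fy=4,interpolation=cv2.INTER_CUBIC))
    z=np.sort(P[m,2]); return z[:6].round(4)
E
python3 - <<'E'
from h import *
def go(th,gap,z,v=.05):
    p,q=pose(th,gap); ctrl.movel([*p,z],q,max_speed=v); rep((th,gap))
go(60,.014,.068); print(tipz())
go(60,.014,.045); print(tipz())
go(60,.014,.033); print(tipz("pics/g.png"))
E
```

```text
(60, 0.014) 8.75 [0.5578 0.0219 0.0681] [ 0.3  0.1 -0.2]
[0.0544 0.104  0.1057 0.1062 0.1067 0.1078]
(60, 0.014) 9.41 [0.5575 0.0222 0.0448] [-0.3 -0.2  0.1]
[0.0816 0.0828 0.0828 0.0832 0.0838 0.0841]
(60, 0.014) 9.85 [0.5573 0.0223 0.0326] [ 0.4 -0.2 -0. ]
[0.069  0.0701 0.0705 0.071  0.0712 0.0721]
```

View pics/g.png

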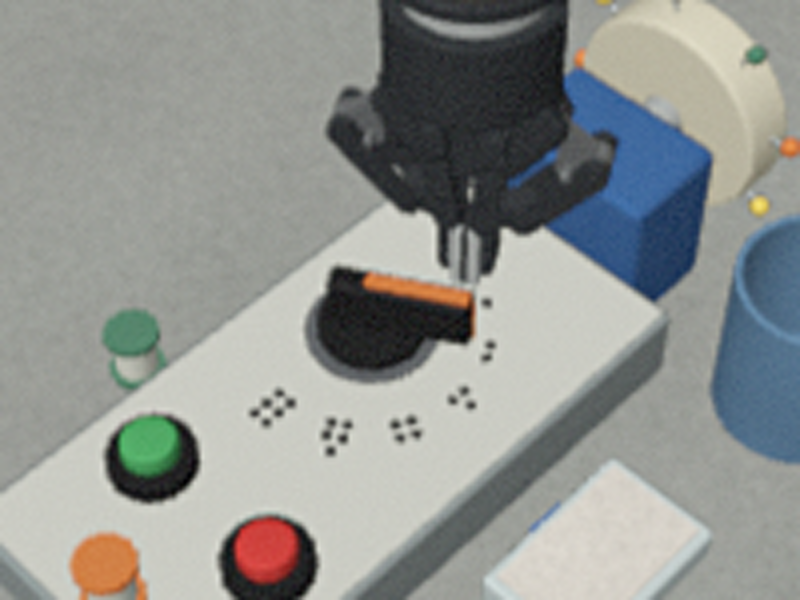

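The tip is now at z≈0.069 and ends at crop (465,283), just behind the handle. The offset stays constant at about 37 mm. I'll push with this corrected height.

Run:
```python
from h import *
a,R,o=load()
def go(th,gap,z=.031,v=.03):
    p,q=pose(th,gap); ctrl.movel([*p,z],q,max_speed=v)
    s=get_state(); t=np.radians(th); f=R.T@s["contact_force"][:2]; print((th,gap),round(s["time"],2),"tang %.1f rad %.1f z %.1f"%(f@[np.cos(t),-np.sin(t)],f@[np.sin(t),np.cos(t)],s["contact_force"][2]))
for g in(.008,.004,0): go(60,g)
for th in(64,67,70,73,76,79): go(th,0)
i,_=vision.grab_frame("scene"); cv2.imwrite("pics/i.png",cv2.resize(i[120:270,150:350],None,fx=4,fy=4,interpolation=cv2.INTER_CUBIC))
```

```text
(60, 0.008) 10.26 tang -0.1 rad -0.3 z 0.0
(60, 0.004) 10.54 tang -0.7 rad 0.1 z -1.1
(60, 0) 10.82 tang -1.7 rad -1.0 z -0.7
(64, 0) 11.07 tang -1.4 rad 0.8 z -0.7
(67, 0) 11.32 tang -1.6 rad 0.3 z -0.5
(70, 0) 11.57 tang 0.9 rad 0.1 z 0.5
(73, 0) 11.82 tang 0.5 rad -0.3 z -0.7
(76, 0) 12.07 tang 0.4 rad 0.4 z -0.2
(79, 0) 12.32 tang 0.8 rad -0.9 z -0.1
```

View pics/i.png

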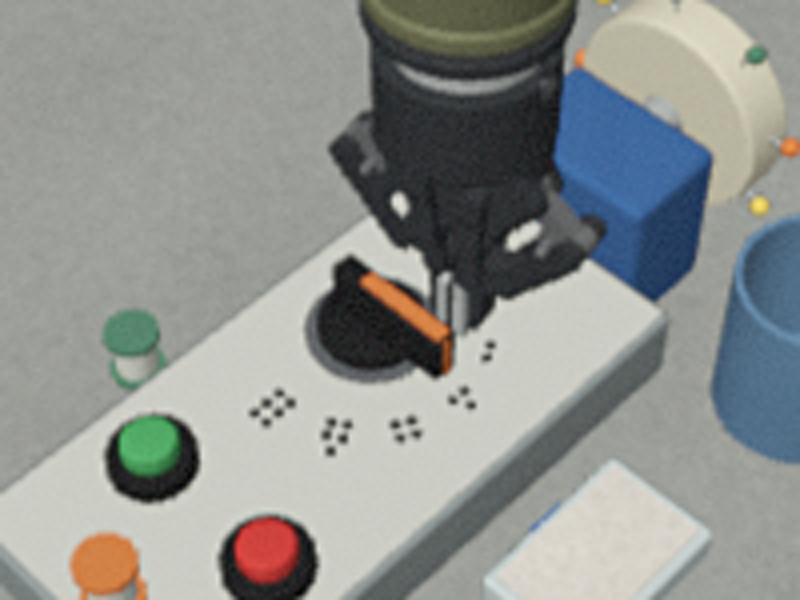

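It clicked once: the pointer end, at crop (449,340), now points to the three-pip mark. The snap came at commanded 68–70°, so the finger leads by about 6°. I'll push one more click and stop at the first sign of the snap, checking the angle by camera.

Run:
```python
from h import *
a,R,o=load(); c=R@[-.02,.035]+o
def ang():
    im,_=vision.grab_frame("scene"); b,g,r=[im[...,k].astype(int) for k in range(3)]
    m=((r>150)&(r-b>80)&(r-g>50)); m[:170]=0; m[225:]=0; m[:,:228]=0; m[:,275:]=0
    v,u=np.nonzero(m); P=np.array([R.T@(ray("scene",(x,y),.086)-c) for x,y in zip(u,v)])
    if len(P)<6: return None,im
    d=np.linalg.svd(P-P.mean(0))[2][0]; d*=np.sign(d@P.mean(0)); return np.degrees(np.arctan2(*d)).round(1),im
print("now",ang()[0])
for th in(82,85,88,91,94,96,98,100,102):
    p,q=pose(th,0); ctrl.movel([*p,.031],q,max_speed=.03)
    s=get_state(); t=np.radians(th); f=R.T@s["contact_force"][:2]@[np.cos(t),-np.sin(t)]; A,im=ang()
    print(th,round(s["time"],2),"tang %.1f"%f,A)
    if A is not None and A>112: break
cv2.imwrite("pics/j.png",cv2.resize(im[120:270,150:350],None,fx=4,fy=4,interpolation=cv2.INTER_CUBIC))
```

```text
now 90.5
82 12.68 tang -0.5 90.3
85 12.97 tang -0.6 90.3
88 13.28 tang 0.0 90.3
91 13.57 tang -2.0 92.2
94 13.88 tang -1.6 97.2
96 14.18 tang -0.8 99.9
98 14.47 tang -0.3 102.8
100 14.78 tang 0.3 107.3
102 15.07 tang 0.6 109.8
```

View pics/j.png

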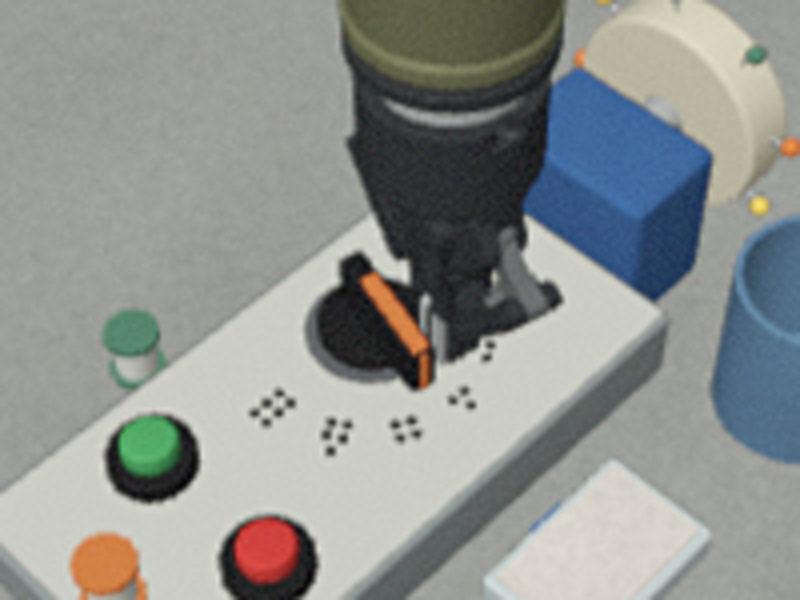

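The pointer is between three and four, its end at crop (425,355) and about at the hump. I'll go on in 1° steps until it jumps to about 120°.

Run:
```python
from h import *
a,R,o=load(); c=R@[-.02,.035]+o
def ang():
    im,_=vision.grab_frame("scene"); b,g,r=[im[...,k].astype(int) for k in range(3)]
    m=((r>150)&(r-b>80)&(r-g>50)); m[:170]=0; m[225:]=0; m[:,:228]=0; m[:,275:]=0
    v,u=np.nonzero(m); P=np.array([R.T@(ray("scene",(x,y),.086)-c) for x,y in zip(u,v)])
    d=np.linalg.svd(P-P.mean(0))[2][0]; d*=np.sign(d@P.mean(0)); return np.degrees(np.arctan2(*d)).round(1),im
ok=False
print(ang()[0])
for th in range(102,112):
    p,q=pose(th,0); ctrl.movel([*p,.031],q,max_speed=.03)
    A,im=ang(); print(th,round(get_state()["time"],2),A)
    if A>115: ok=True; break
if ok:
    p,q=pose(th,.015); ctrl.movel([*p,.031],q); ctrl.movel([*p,.10],q); A,im=ang(); print("after",A,get_state()["time"])
cv2.imwrite("pics/k.png",cv2.resize(im[120:270,150:350],None,fx=4,fy=4,interpolation=cv2.INTER_CUBIC))
```

```text
109.9
102 15.47 109.8
103 15.78 109.7
104 16.07 109.6
105 16.38 111.9
106 16.68 121.5
after 150.1 17.5833
```

View pics/k.png

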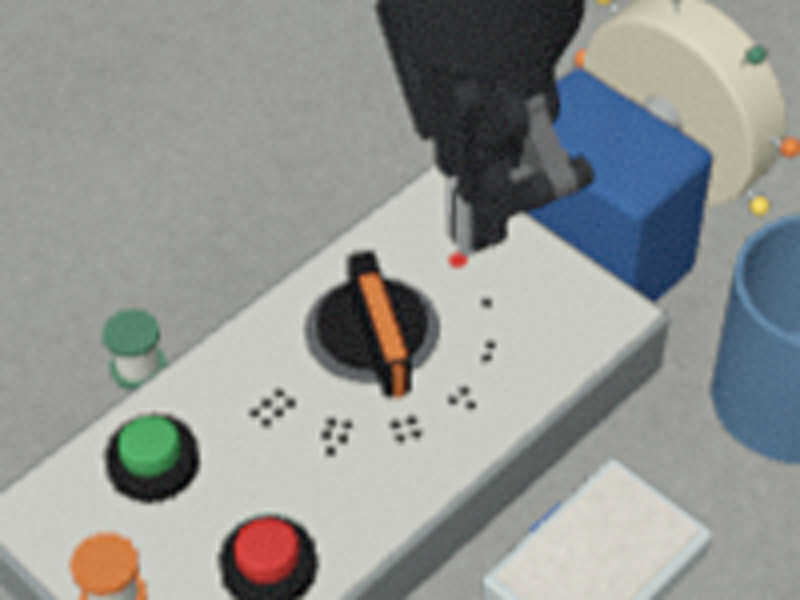

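The pointer front face, at crop (398,393), aims at the four-pip mark (405,430). The last number came from a bad mask, so I'll recompute the angle from the line ends, then press start with force feedback.

Run:
```python
from h import *
a,R,o=load(); cr=lambda x,y:((x+.5)/4+149.5,(y+.5)/4+119.5)
d=R.T@(ray("scene",cr(396,361),.086)-ray("scene",cr(370,275),.086)); print("angle",np.degrees(np.arctan2(*d)))
_,q=pose(90,0); S=[.4965,-.1365]
x=get_state()["tcp_pos"]
ctrl.movel([*x[:2],.13]); ctrl.movep([*S,.12],q); ctrl.movel([*S,.045],q,max_speed=.1); rep("pre"); print(tipz())
```

```text
angle 121.7677342058284
pre 19.49 [ 0.4969 -0.1365  0.0453] [ 0.   0.5 -0. ]
[0.0596 0.0596 0.0597 0.0603 0.0604 0.0604]
```

Run:
```python
from h import *
_,q=pose(90,0); S=[.4965,-.1365]; first=None
for z in np.arange(.040,.0235,-.001):
    ctrl.movel([*S,z],q,max_speed=.02); ctrl.pause(.1)
    f=np.mean([get_state()["contact_force"][2]]+[(ctrl.pause(.02),get_state()["contact_force"][2])[1] for _ in range(4)])
    print(round(z,4),round(get_state()["tcp_pos"][2],4),round(f,1))
    if f>4.6: break
im,_=vision.grab_frame("scene"); cv2.imwrite("pics/l.png",im)
ctrl.movel([*S,.12],q,max_speed=.08); rep("up")
im,_=vision.grab_frame("scene"); im2,_=vision.grab_frame("top")
cv2.imwrite("pics/m.png",np.hstack([cv2.resize(im[150:280,150:290],None,fx=2.8,fy=2.8),cv2.resize(cv2.imread("pics/l.png")[150:280,150:290],None,fx=2.8,fy=2.8)]))
```

```text
0.04 0.0401 -0.1
0.039 0.039 0.1
0.038 0.038 0.2
0.037 0.0371 1.3
0.036 0.036 1.6
0.035 0.035 2.0
0.034 0.0341 2.6
0.033 0.033 2.9
0.032 0.032 3.8
0.031 0.0312 6.4
up 25.18 [ 0.4961 -0.1364  0.1195] [0.3 0.4 0.2]
```

View pics/m.png

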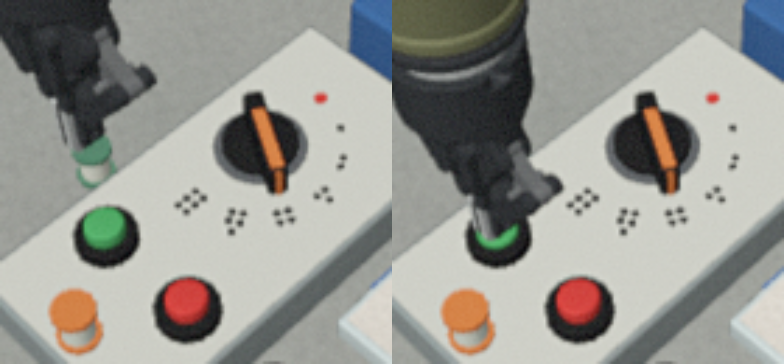

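The right half shows the fingertip pressing the green button right down: the force rose to about 4 N, then met the hard stop. In the left half it has sprung back, the pointer is still at four pips, and red and the spools are untouched.

```bash
python3 -c "
from station import ticket
print(ticket.close_job())"
```

```text
the job is handed in; nothing more can be done
None
```

The speed selector is in position 4, the green start button was then pressed and sprang back, nothing else was moved in the pictures, and I handed the job in at about 25 s on the robot's clock; no verdict came back.

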